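# Reset the module test jig and hold a module home against its contact plunger

## Task

Get the test jig ready by taking the stylus out of the tool stand, pressing the jig's recessed reset button fully down with it, and standing it back in its own hole. Then lay the middle-width module (36 mm, not the narrow or the wide one) in the jig's channel with its tall end towards the sprung contact plunger, slide it gently in, without ramming, until it sits hard on both stop pads, and end the job like that: still holding it pushed firmly home, not let go, because the spring would throw it back. Leave everything else on the bench where it is.

Things in the scene. Friction and masses are not known exactly. Their poses are not given: they have to be found in the camera images.
- jig: Fixed test jig, a grey console 180 (x) by 240 (y) by 45 mm high; origin at the centre of its underside. Black control panel along its +x half; aluminium loading channel along its -x half, in which a module slides along the jig's +y to the head block (60 wide, 34 long, its top 100 mm above the bench).
- channel (a point): Point on the channel's centre line, on its bed (52 mm above the bench), below the faces of the stop pads: a module fully home has its tall end here. Axes as the jig's: +y is the push direction. Channel 40 mm wide between guide rails 10 mm thick and 12 mm high above the bed, from y = -143 to -3 mm of this point; open above and at the -y end.
- stop: The two steel stop pads, 9 mm round, on the head block: face centres 12.5 mm either side of the channel's centre line, 28 mm above the bed. The plunger stands between them. The frame of this entry is the jig's own (origin at the centre of the jig's underside).
- plunger_tip (a point): Centre of the tip of the sprung contact plunger (11 mm round steel pin, on the channel's centre line, 28 mm above the bed, pointing -y). Free, it stands 12 mm proud of the stop pads; axes as the jig's.
- plunger (a joint): Travel of the contact plunger in m: 0 free, 0.012 when the module's face meets the stop pads. Spring: about 5 N to start it, 11 N at 12 mm.
- collar (a point): Centre of the rim of the round aluminium collar round the reset button, on the jig's panel, 57 mm above the bench. Collar 27 mm across outside, clear hole 12 mm or a little more, too narrow for a finger.
- button_top (a point): Top centre of the reset button, a 10 mm round cap 6 mm below the collar's rim (51 mm above the bench when free). It is pressed straight down.
- reset_button (a joint): Travel of the reset button in m: 0 free, 0.003 fully down (2 N to start it, about 4.5 N fully down); it springs back up.
- stylus: Stylus standing upright in the tool stand, 125 mm long: a slim round shank 6 mm thick (tip 4.4 mm) and 48 mm long, a round shoulder 16 mm across and 5 mm thick, then a straight square handle 14 by 14 mm, 72 mm long, its flats along the x and y axes. Origin at the centre of the tip, z up. In the stand its shoulder rests on the stand's top, its tip 2 mm above the bench.
- stand: Fixed aluminium tool stand, a block 50 (x) by 110 (y) by 50 mm high; origin at the centre of its underside. Two 10 mm holes go straight down: the stylus's at y = -30 mm, the screwdriver's at y = +30 mm.
- stand_hole0 (a point): Centre of the mouth of the stylus's hole, 50 mm above the bench, hole 10 mm wide with a 2 mm chamfer.
- module: The module to test: grey DIN-rail module of middle width, 36 (x) by 90 (y) by 58 mm high, 0.13 to 0.21 kg, lying on its back. Origin at the centre of its underside. Tall part, 58 mm high with flat sides, from y = -23 to +45 mm; its +y face is the tall end, with the service port, for the plunger. At the -y end a terminal step 22 mm long, 40 mm high, with screws.
- port (a point): Centre of the service port in the module's tall end face, 28 mm above its underside.
- narrow_module: Bystander: module of the same make, 18 mm wide, 90 long, 58 high; origin at the centre of its underside.
- wide_module: Bystander: module of the same make, 54 mm wide, 90 long, 58 high; origin at the centre of its underside.
- screwdriver: Bystander: short screwdriver upright in the stand's other hole, bulging handle 26 mm thick, top 108 mm above the bench; origin at the centre of its tip.
- enclosure: Bystander: open black box 100 by 140 by 40 mm with a circuit board in it and two cable glands; origin at the centre of its underside.
- tape: Bystander: roll of tape lying flat, 90 mm across, 24 mm high; origin at the centre of its underside.
- gland: Bystander: black cable gland standing upright, 26 mm across, 40 mm high; origin at the centre of its underside.
Things that resemble listed ones, but are neither listed nor needed, are in the scene too. What is shaped like the stylus but pink or white is not meant.

How it is judged:
By the outcome, as a careful person would: the job done as asked, in the order asked, and still so for the second after the job is handed in, while the arm keeps its last pose, push and grip.
It also fails if it takes over 72 s, if anything falls off the work surface, if the arm or the gripper's body presses on something with over 40 N, if the wrist force passes 120 N, or if a joint passes its speed limit or range.

## Robot

A 7-joint arm with a two-finger parallel gripper is mounted at the origin on the work surface. World frame = base frame: x ahead of the robot, y to its left, z up, the work surface at z = 0. Lengths are in m, angles in rad, forces in N, time in s.
With the tool pointing down it reaches from about 0.425 to 0.875 m from the base axis. Payload 4.7 kg.
Tool frame: the origin (TCP) lies at the very end of the fingers, on their centre line; the grasp point (between the pads) lies 19 mm behind it; z points along the fingers, y is the line along which they close (so a half turn about z gives the same grasp; the last joint's range is limited). The gripper opens to 87 mm and grips with 3 to 60 N. Pads are 19 mm wide; open, the fingers measure 117 mm over their backs; the gripper's body (75 mm by 190 mm) begins 51 mm behind the grasp point.
Start: joints at [-1.23, 0.321, -0.07, 1.45, 0.023, 1.371, -0.057], TCP at [0.209, 0.616, 0.223] pointing down, gripper open.
Joint ranges: [-2.86, 2.86], [-0.3, 2.09], [-1.38, 1.24], [0.06, 2.45], [-1.56, 4.7], [0.09, 2.05], [-2.69, 2.69]. Speed limits (rad/s): [2.57, 2.57, 3.14, 3.14, 3.14, 3.14, 3.14].

## Interface

Orientations are given as a rotation vector (axis times angle).
In Python, from bench import ctrl gives the robot as it stands.
- The arm moves only by the shell command python3 -m jog 'ROWS' [FORCE]. ROWS is JSON, a list that holds one entry, the list of rows, each a list of 7 numbers: the shift along the tool's x, y, z in mm, then the turn, a rotation vector about the tool's x, y, z in degrees, then the finger opening in mm, from 0 to 87. A call has 1 to 10 rows; each row is the pose to reach, as a shift and turn from the pose commanded when the call began, along the tool's axes at that moment; what a row does not reach only later rows make up. A row lasts 1/10 s, in which the tool goes at most 50 mm and 8.59 degrees, less where a joint would pass 70% of its speed; a pose out of reach is approached as far as the arm can. A call with a gripper value outside its range is refused whole. The fingers move at their own pace and stop on an object; FORCE is the grip in N (left out, the last holds). Time passes only in rows, so rows that repeat a pose let the fingers close. It gives the time, the measured TCP pose, the force, the opening and the grip force at its end, in the units of the state.
- ctrl.get_state(): the state, without advancing time (a new reading comes with each control period).
- ctrl.get_image(name): name is "side" or "top" or "wrist"; returns a dict with "image" (384x512x3 uint8, red, green, blue), "depth" (384x512 float32, m along the optical axis (not along the pixel's ray), 0 where there is no reading), "fov_y" (degrees; the focal length in pixels is half the picture's height over the tangent of half this angle, whatever the lens; pixels are square), "cx", "cy" (the principal point, pixels), "rvec" (rotation vector, rad) and "tvec" (3), from world to camera coordinates, as OpenCV has them. Camera axes: x right, y down, z forward; pixel columns grow to the right and rows downward; lengths in m; the calibration is good to about 2 mm. A picture is of the moment at which its call begins.
- ctrl.close_job(): hands the job in; it is judged then, once.
The state is a dict: "time": time; "joint_positions": joint angles; "qd": joint speeds; "joint_torque": joint torques, N m; "position": TCP position; "tool_rot": TCP orientation; "ft_force": force on the tool from outside, world axes, zero at the start; "torque": the same for the moment, N m; "grip_width": opening from 0.0 (shut) to 1.0 (fully open); "grip_force": force on a finger pad.
Only numpy, scipy, OpenCV 4.12 (cv2) and the standard library are available. Lean on these libraries where they do the work, as an engineer would, in place of code of your own. Each camera call takes 0.05 s, during which the arm holds its last target. There are 200 camera calls.

## Working session

There is one attempt and no reset: what is moved stays moved. The work goes in short steps, Python scripts to look and compute and a shell command to move; the robot and the scene stay as the last step left them, time stands still between calls to the robot, and variables do not carry over. Pictures are saved under pics/ and viewed, at most 10 in all, crops included, and the job is handed in when it is done.

```bash
ls; mkdir -p pics; cat > h.py <<'E'
import numpy as np,cv2
from bench import ctrl
from scipy.spatial.transform import Rotation as R
def cam(n):
    d=ctrl.get_image(n); np.savez(''+n+'.npz',**d); return d
def load(n): return np.load(''+n+'.npz')
def cloud(d):
    h,w=d['depth'].shape; f=h/2/np.tan(np.radians(float(d['fov_y']))/2)
    v,u=np.mgrid[:h,:w]; z=d['depth']
    p=np.stack([(u-d['cx'])/f*z,(v-d['cy'])/f*z,z],-1)
    M=R.from_rotvec(np.ravel(d['rvec'])).as_matrix()
    return (p-np.ravel(d['tvec']))@M
def ray(d,u,v,Z):
    h=d['depth'].shape[0]; f=h/2/np.tan(np.radians(float(d['fov_y']))/2)
    M=R.from_rotvec(np.ravel(d['rvec'])).as_matrix(); c=-M.T@np.ravel(d['tvec'])
    r=M.T@np.array([(u-d['cx'])/f,(v-d['cy'])/f,1]); return c+r*(Z-c[2])/r[2]
def st():
    s=ctrl.get_state(); np.set_printoptions(precision=4,suppress=True)
    print(s['time'],np.array(s['position']),R.from_rotvec(s['tool_rot']).as_matrix().tolist(),s['ft_force'],s['grip_width'],s['grip_force'])
E
python3 - <<'E'
from h import *
st()
for n in('top','side'):
    d=cam(n); cv2.imwrite(f'pics/{n}0.png',cv2.resize(d['image'][:,:,::-1],(800,600),interpolation=cv2.INTER_CUBIC)); print(n,d['fov_y'],d['cx'],d['cy'],d['tvec'])
E
```

```text
pics
0.0 [0.2085 0.6151 0.2214] [[-0.9470840063224325, 0.3209853606666979, -0.0005321709509539554], [0.32098578418192114, 0.947082103075317, -0.0019016801919272256], [-0.00010640191885341233, -0.0019718702049252427, -0.9999980502013627]] [-0.1819 -0.4451  0.4633] 0.9986766299449441 0.0
top 54.26164844203335 257.1264599665577 189.92495665353064 [-0.0326  0.5709  0.9892]
side 46.906193705970196 254.11244725852677 192.77512431354825 [-0.5475  0.171   1.0724]
```

View pics/top0.png

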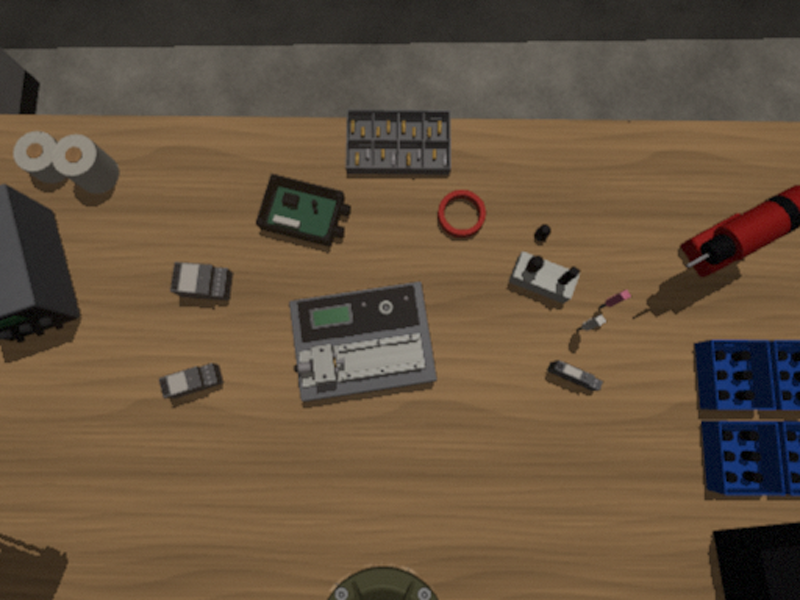

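View pics/side0.png

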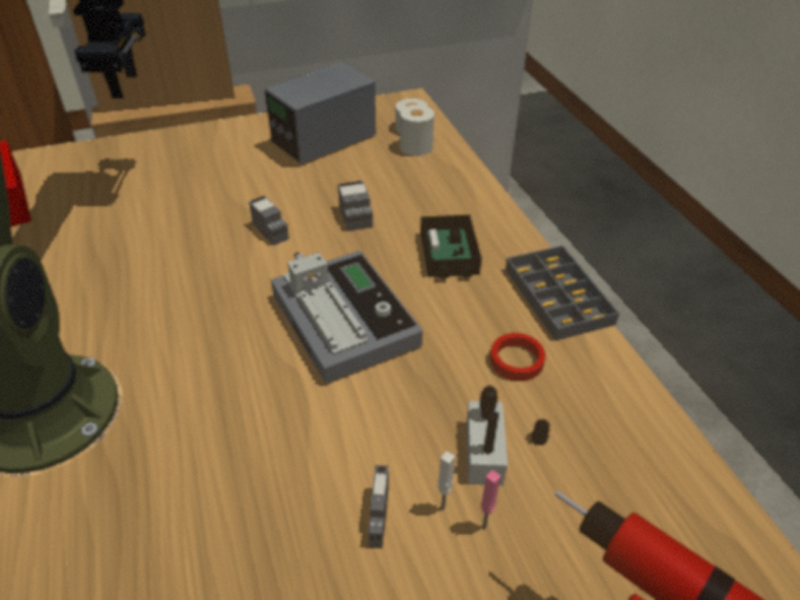

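The top view shows the stand at (543,277) holding two dark tools. The pink and white lookalike styli are outside it at (616,298) and (593,322). The jig is at (362,343) with its head block at left (+y). Module candidates are (201,281), (190,381) and the narrow one at (575,375). I'll measure their widths next.

```bash
python3 - <<'E'
from h import *
d=load('top'); P=cloud(d); z=P[...,2]; s=512/800
print('table z',np.median(z[300:330,150:180]))
def obj(name,u0,v0,u1,v1,zlo,zhi):
    m=np.zeros(z.shape,bool); m[int(v0*s):int(v1*s),int(u0*s):int(u1*s)]=1
    m&=(z>zlo)&(z<zhi)&(d['depth']>0); q=P[m][:,:2]
    (c,sz,a)=cv2.minAreaRect((q*1000).astype(np.float32)); print(name,m.sum(),np.round(c,1),np.round(sz,1),round(a,1),np.percentile(P[m][:,2],[5,50,95]).round(4), cv2.boxPoints((c,sz,a)).round().tolist())
obj('modA',160,250,240,305,.05,.07); obj('modA all',160,250,240,305,.03,.07)
obj('modB',150,350,230,410,.05,.07); obj('modB all',150,350,230,410,.03,.07)
obj('narrow',540,350,610,400,.03,.07)
obj('stand',500,240,590,310,.043,.055)
obj('sty',555,255,590,290,.08,.16)
obj('drv',515,245,553,280,.08,.16)
obj('jig',280,275,445,410,.035,.06)
obj('head',290,330,345,400,.09,.11)
obj('collar',372,295,400,320,.05,.065)
im=d['image'][:,:,::-1]
a=cv2.resize(im[165:265,95:155+5],(390,600),interpolation=3)
b=cv2.resize(im[150:250,320:400],(400,500),interpolation=3)
c=np.zeros((600,790,3),np.uint8); c[:, :390]=a; c[:500,390:]=b; cv2.imwrite('pics/crop1.png',c)
E
```

```text
table z 0.0004034644625991431
modA 494 [603.1 346.5] [69.7 54.6] 86.3 [0.0547 0.0584 0.0613] [[574.0, 314.0], [628.0, 310.0], [633.0, 380.0], [578.0, 383.0]]
modA all 715 [602.5 335.6] [91.6 54.8] 86.5 [0.0373 0.0573 0.061 ] [[572.0, 292.0], [627.0, 288.0], [633.0, 380.0], [578.0, 383.0]]
modB 361 [419.9 352.1] [36.2 69.2] 18.2 [0.0544 0.0587 0.0617] [[392.0, 379.0], [413.0, 314.0], [448.0, 325.0], [426.0, 391.0]]
modB all 525 [423.5 341.4] [36.2 91.9] 18.4 [0.0365 0.0571 0.0614] [[392.0, 379.0], [421.0, 292.0], [455.0, 303.0], [426.0, 391.0]]
narrow 266 [ 437.8 -337.8] [90.  19.1] 66.5 [0.0363 0.0569 0.0611] [[411.0, -375.0], [429.0, -383.0], [464.0, -300.0], [447.0, -293.0]]
stand 545 [ 616.4 -287.7] [110.5  51.7] 68.2 [0.0466 0.05   0.0533] [[572.0, -329.0], [620.0, -349.0], [661.0, -246.0], [613.0, -227.0]]
sty 67 [ 605. -315.] [14.2 14.7] 62.7 [0.0844 0.1203 0.1295] [[595.0, -318.0], [608.0, -325.0], [615.0, -312.0], [602.0, -305.0]]
drv 78 [ 625.4 -257.7] [22.2 20.6] 15.3 [0.0852 0.1039 0.1086] [[612.0, -251.0], [617.0, -271.0], [639.0, -265.0], [633.0, -245.0]]
jig 4768 [496.6  41.7] [181.4 239.9] 9.0 [0.0427 0.0468 0.054 ] [[388.0, 146.0], [426.0, -91.0], [605.0, -63.0], [567.0, 174.0]]
head 328 [449.2 113.9] [59.9 57.5] 8.4 [0.0931 0.1002 0.1031] [[415.0, 138.0], [424.0, 81.0], [483.0, 90.0], [475.0, 147.0]]
collar 64 [557.    2.1] [47.  30.5] 79.4 [0.0503 0.0559 0.0592] [[538.0, -18.0], [568.0, -24.0], [576.0, 22.0], [546.0, 28.0]]
```

View pics/crop1.png

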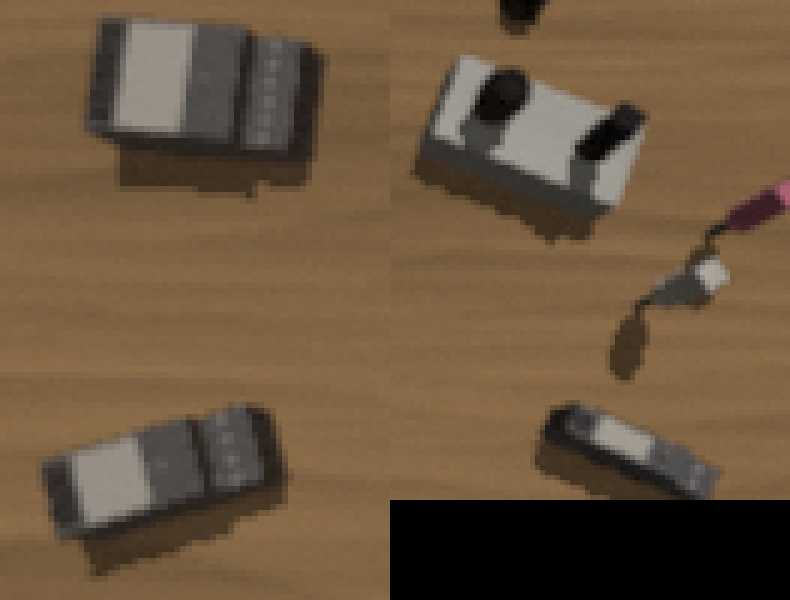

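B at (190,381) measures 36.2 mm wide, so it is the middle module; A at 55 mm is the wide one. The dark square-handled tool in the stand's -y hole, at (605,-315) mm, is the stylus. The pink and white ones are decoys.

```bash
cat >> h.py <<'E'
def go(x,y,z,yaw):
    """print jog row numbers to reach TCP x,y,z (mm), tool down, tool-y along world angle yaw (deg)"""
    s=ctrl.get_state(); M=R.from_rotvec(s['tool_rot']).as_matrix(); p=np.array(s['position'])*1000
    t=np.radians(yaw); yv=np.array([np.cos(t),np.sin(t),0]); zv=np.array([0,0,-1.]); T=np.stack([np.cross(yv,zv),yv,zv],1)
    print('at',p.round(1),'shift',(M.T@(np.array([x,y,z])-p)).round(2),'turn',np.degrees(R.from_matrix(M.T@T).as_rotvec()).round(2))
E
python3 - <<'E'
from h import *
go(500,40,250,9)
d=load('top');P=cloud(d);s=.64
for n,(u0,v0,u1,v1) in dict(white=(585,312,606,330),pink=(608,288,632,306)).items():
    q=P[int(v0*s):int(v1*s),int(u0*s):int(u1*s)].reshape(-1,3); q=q[q[:,2]>.06]; print(n,len(q),q.mean(0),q.min(0),q.max(0))
E
```

```text
at [208.5 615.1 221.6] shift [-460.62 -451.18  -27.6 ] turn [-9.000e-02  6.000e-02  6.228e+01]
white 76 [ 0.52238406 -0.35102089  0.10491686] [ 0.51488756 -0.35942482  0.06241972] [ 0.53192588 -0.34573022  0.12871723]
pink 81 [ 0.56470039 -0.39468962  0.10484026] [ 0.5577468  -0.40591154  0.06133936] [ 0.57432072 -0.38900398  0.128274  ]
```

```bash
python3 -m jog '[[[-20,-20,-2,0,0,4,60],[-60,-60,-5,0,0,12,60],[-95,-93,-8,0,0,19,60],[-130,-127,-10,0,0,26,60],[-165,-161,-12,0,0,33,60],[-200,-195,-15,0,0,40,60],[-235,-230,-18,0,0,46,60],[-270,-264,-20,0,0,52,60],[-305,-299,-22,0,0,58,60],[-340,-333,-24,0,0,62.3,60]]]' 20
python3 -m jog '[[[-49,5,0,0,0,0,60],[-90,9,-1,0,0,0,60],[-120,13,-2,0,0,0,60],[-130,15,-3,0,0,0,60],[-130,15,-3,0,0,0,60]]]'
python3 - <<'E'
from h import *
go(500,40,250,9); st()
d=cam('wrist'); cv2.imwrite('pics/w1.png',cv2.resize(d['image'][:,:,::-1],(800,600),interpolation=3))
M=R.from_rotvec(np.ravel(d['rvec'])).as_matrix(); print(-M.T@np.ravel(d['tvec']),M.T[:,2],d['fov_y'])
E
```

```text
time: 1.1
position: [0.4241, 0.1889, 0.2465]
tool_rot: [-2.045, -2.384, -0.0]
ft_force: [0.6, 0.2, -0.1]
grip_width: 0.69
grip_force: 0.0
time: 1.6
position: [0.4591, 0.0641, 0.2496]
tool_rot: [-2.044, -2.385, -0.001]
ft_force: [-0.2, 0.4, -0.1]
grip_width: 0.687
grip_force: 0.0
at [459.1  64.1 249.6] shift [-30.06  36.72  -0.45] turn [ 0.01 -0.02 -0.18]
1.6 [0.4591 0.0641 0.2496] [[-0.153252040654872, 0.988187133810642, 2.462165092399673e-05], [0.9881870537552879, 0.15325201809597774, 0.00040711172166363416], [0.0003985292476785453, 8.67214988046457e-05, -0.9999999168269067]] [-0.2006  0.4001 -0.0757] 0.6870097253979526 0.0
[0.4477 0.1357 0.4131] [ 0.0415 -0.2629 -0.9639] 58.99160914752678
```

View pics/w1.png

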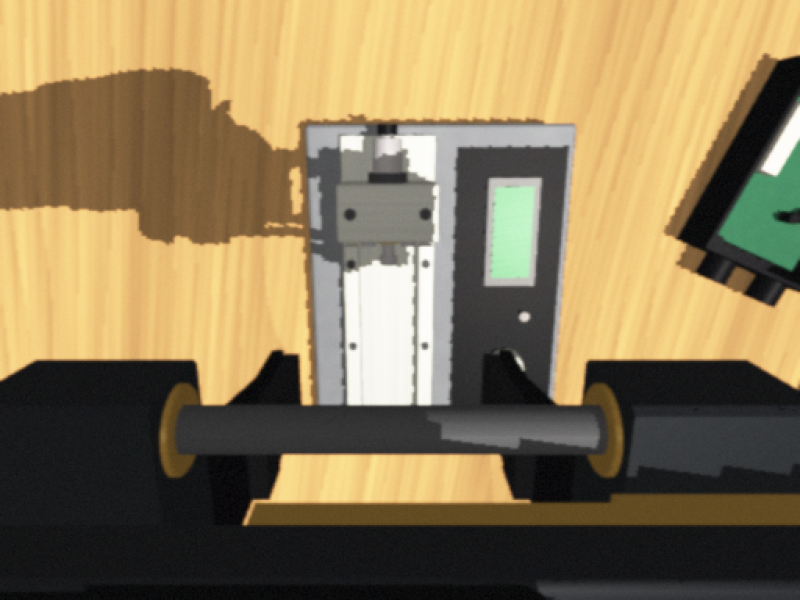

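The wrist view shows the head block at (387,213), the channel running down from it with its rails, and the collar partly hidden by a finger at (510,360). I'll fit the channel line from the depth and then go on to the stylus.

```bash
python3 - <<'E'
from h import *
d=load('wrist');P=cloud(d);s=.64
def box(u0,v0,u1,v1,a,b):
    q=P[int(v0*s):int(v1*s),int(u0*s):int(u1*s)].reshape(-1,3); return q[(q[:,2]>a)&(q[:,2]<b)]
h=box(325,170,450,250,.09,.11); r=cv2.minAreaRect((h[:,:2]*1000).astype(np.float32)); print('head',r,np.median(h[:,2]))
j=box(295,115,580,405,.040,.049); print('jig top z',np.median(j[:,2]))
# rails: per image row, points z .060-.068
L=[];Rr=[]
for v in range(int(290*s),int(400*s),2):
    q=P[v,int(320*s):int(460*s)]; q=q[(q[:,2]>.0585)&(q[:,2]<.07)]
    if len(q)>5: L.append(q[q[:,0].argmin(),:2]);Rr.append(q[q[:,0].argmax(),:2])
for n,a in(('L',np.array(L)*1000),('R',np.array(Rr)*1000)):
    k=np.polyfit(a[:,1],a[:,0],1); print(n,len(a),'x at y=60:',np.polyval(k,60),'x at y=30',np.polyval(k,30),'ang',np.degrees(np.arctan(-k[0])),np.std(a[:,0]-np.polyval(k,a[:,1])))
go(605,-315,220,-21.8)
E
```

```text
head ((450.9577941894531, 104.83732604980469), (60.05980682373047, 43.75175094604492), 9.328878402709961) 0.1012248866307324
jig top z 0.04690137950563167
L 36 x at y=60: 428.2198117490514 x at y=30 433.13803143465503 ang 9.310287783096845 0.32587686702173196
R 36 x at y=60: 487.73940934908194 x at y=30 492.68133244531873 ang 9.354367532976951 0.3612372394328336
at [458.6  65.8 249.4] shift [-399.02   85.18   29.05] turn [-3.000e-02 -4.000e-02  3.077e+01]
```

```bash
python3 -m jog '[[[-15,4,1,0,0,3,60],[-50,14,3,0,0,8,60],[-98,22,6,0,0,12,60],[-147,31,9,0,0,16,60],[-195,41,12,0,0,20,60],[-243,51,12,0,0,24,60],[-291,61,12,0,0,28,60],[-340,70,12,0,0,30.8,60],[-388,75,12,0,0,30.8,60],[-436,75,12,0,0,30.8,60]]]'
python3 -m jog '[[[-25,0,0,0,0,0,40],[-30,0,0,0,0,0,40],[-30,0,0,0,0,0,40]]]'
python3 - <<'E'
from h import *
st()
d=cam('wrist'); cv2.imwrite('pics/w2.png',cv2.resize(d['image'][:,:,::-1],(800,600),interpolation=3))
P=cloud(d)
m=(P[...,2]>.12)&(P[...,2]<.135)&(d['depth']>0)&(np.hypot(P[...,0]-.605,P[...,1]+.315)<.03)
q=P[m]; print(m.sum(),cv2.minAreaRect((q[:,:2]*1000).astype(np.float32)),np.median(q[:,2]),np.argwhere(m).mean(0)/.64)
m=(P[...,2]>.046)&(P[...,2]<.054)&(np.hypot(P[...,0]-.616,P[...,1]+.288)<.07)
print('stand',cv2.minAreaRect((P[m][:,:2]*1000).astype(np.float32)),np.median(P[m][:,2]))
E
```

```text
time: 2.65
position: [0.603, -0.3539, 0.2359]
tool_rot: [-2.599, -1.763, 0.001]
ft_force: [-0.2, 0.2, 0.8]
grip_width: 0.689
grip_force: 0.0
time: 2.95
position: [0.5896, -0.382, 0.2368]
tool_rot: [-2.602, -1.758, 0.001]
ft_force: [1.3, 0.8, -0.2]
grip_width: 0.509
grip_force: 0.0
2.95 [ 0.5896 -0.382   0.2368] [[0.3733951842955102, 0.927671918291976, -0.0009210631937177518], [0.9276723384112256, -0.3733947043826108, 0.0006536709193982158], [0.0002624720367938794, -0.0010985224201579711, -0.9999993621782576]] [ 1.2509  0.8377 -0.1887] 0.5092202714507104 0.0
328 ((605.24072265625, -316.85992431640625), (13.905735969543457, 13.914017677307129), 57.13279342651367) 0.128099747183523 [165.625  371.0652]
stand ((616.598876953125, -288.6214904785156), (109.783447265625, 50.036563873291016), 68.2254638671875) 0.051264521675279506
```

View pics/w2.png

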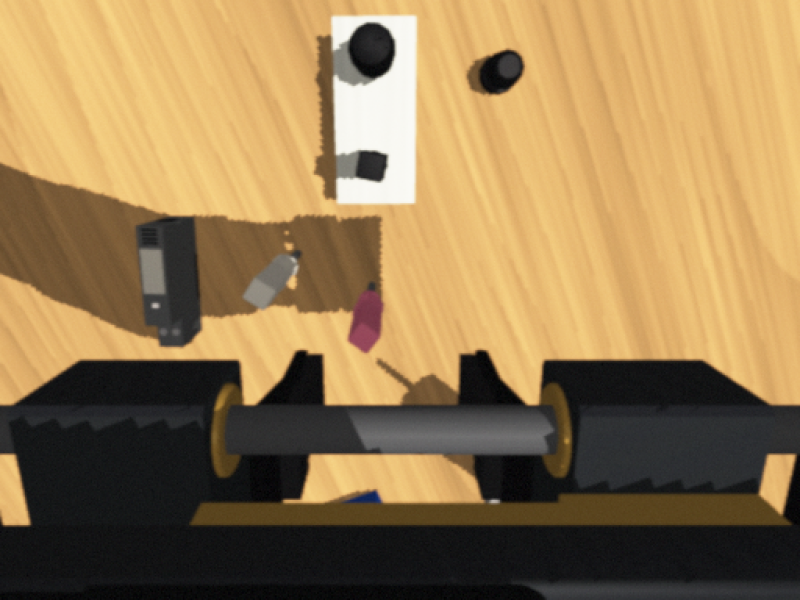

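The view shows the black square stylus top at (371,166) in the stand. Its flats are turned about 11° from the stand, so I'll grip at yaw -33°. The pink (367,318) and white (275,278) decoys are outside the stand.

```bash
python3 - <<'E'
from h import *
go(605.3,-316.7,75,-33)
E
```

```text
at [ 590.7 -380.2  237.1] shift [ 64.17  -9.93 162.2 ] turn [-0.03 -0.08 11.22]
```

```bash
python3 -m jog '[[[25,-4,0,0,0,4,40],[55,-9,5,0,0,8,40],[64,-10,30,0,0,11.2,40],[64,-10,70,0,0,11.2,40],[64,-10,105,0,0,11.2,40],[64,-10,125,0,0,11.2,40],[64,-10,125,0,0,11.2,40]]]'
python3 - <<'E'
from h import *
go(605.3,-316.7,75,-33)
E
```

```text
time: 3.7
position: [0.6041, -0.3135, 0.1091]
tool_rot: [-2.753, -1.501, 0.003]
ft_force: [0.2, 0.4, 0.7]
grip_width: 0.461
grip_force: 0.0
at [ 604.1 -313.5  109.1] shift [-2.04  2.96 34.06] turn [-0.36 -0.07  0.22]
```

```bash
python3 -m jog '[[[-2,3,10,0,0,0,40],[-2,3,25,0,0,0,40],[-2,3,34,0,0,0,40],[-2,3,34,0,0,0,40]]]'
python3 - <<'E'
from h import *
go(605.3,-316.7,75,-33)
E
```

```text
time: 4.1
position: [0.6051, -0.3212, 0.077]
tool_rot: [-2.759, -1.497, 0.002]
ft_force: [-0.3, 0.5, -0.9]
grip_width: 0.463
grip_force: 0.0
at [ 605.1 -321.2   77. ] shift [ 3.92 -2.3   2.01] turn [-0.14 -0.   -0.02]
```

```bash
python3 -m jog '[[[0,0,0,0,0,0,40],[0,0,0,0,0,0,40],[0,0,0,0,0,0,40]]]'
python3 - <<'E'
from h import *
go(605.3,-316.7,75,-33)
E
```

```text
time: 4.4
position: [0.6061, -0.3223, 0.0792]
tool_rot: [2.761, 1.498, 0.001]
ft_force: [0.3, -0.1, 0.0]
grip_width: 0.463
grip_force: 0.0
at [ 606.1 -322.3   79.2] shift [ 4.21 -3.76  4.24] turn [ 0.06 -0.02 -0.03]
```

```bash
python3 -m jog '[[[4,-4,4,0,0,0,40],[4,-4,4,0,0,0,40],[4,-4,4,0,0,0,40],[4,-4,4,0,0,0,40]]]'
python3 - <<'E'
from h import *
go(605.3,-316.7,75,-33)
E
python3 -m jog '[[[4,-4,4,0,0,0,14],[4,-4,4,0,0,0,8],[4,-4,4,0,0,0,8],[4,-4,4,0,0,0,8],[4,-4,4,0,0,0,8]]]' 25
python3 -c "
from h import *
go(605.3,-316.7,75,-33);st()"
```

```text
time: 4.8
position: [0.6047, -0.3164, 0.0746]
tool_rot: [2.761, 1.499, 0.0]
ft_force: [0.1, -0.7, 1.2]
grip_width: 0.458
grip_force: 0.0
at [ 604.7 -316.4   74.6] shift [ 0.08  0.7  -0.39] turn [ 0.01 -0.   -0.01]
time: 5.3
position: [0.605, -0.312, 0.0711]
tool_rot: [2.758, 1.497, 0.003]
ft_force: [4.0, -2.4, -4.0]
grip_width: 0.16
grip_force: 25.0
at [ 605.  -312.    71.1] shift [-3.84  2.82 -3.94] turn [ 0.25  0.01 -0.03]
5.3 [ 0.605  -0.312   0.0711] [[0.5450160756050975, 0.8384177383839202, 0.003629503438642518], [0.838425583045902, -0.5450102492680771, -0.002523863484422905], [-0.00013793534078571134, 0.004418614708354138, -0.9999902283612081]] [ 4.0333 -2.4057 -4.0302] 0.160136311107957 24.99739055754617
```

My second call repeated the offset, because rows are relative to the call's start. I'll release, recentre and grip again.

```bash
python3 -m jog '[[[0,0,0,0,0,0,24],[-2,2,-2,0,0,0,30],[-4,4,-4,0,0,0,30],[-4,4,-4,0,0,0,30],[-4,4,-4,0,0,0,30],[-4,4,-4,0,0,0,30]]]'
python3 -c "
from h import *
go(605.3,-316.7,75,-33)"
python3 -m jog '[[[0,0,0,0,0,0,14],[0,0,0,0,0,0,8],[0,0,0,0,0,0,8],[0,0,0,0,0,0,8]]]' 30
python3 -c "
from h import *
go(605.3,-316.7,75,-33);st()"
```

```text
time: 5.9
position: [0.6045, -0.3163, 0.0745]
tool_rot: [-2.761, -1.498, 0.0]
ft_force: [0.8, 0.3, -0.2]
grip_width: 0.346
grip_force: 0.0
at [ 604.5 -316.3   74.5] shift [ 0.11  0.88 -0.52] turn [-0.02 -0.01 -0.03]
time: 6.3
position: [0.6046, -0.3163, 0.0745]
tool_rot: [-2.761, -1.499, -0.0]
ft_force: [-0.4, -0.7, -0.1]
grip_width: 0.16
grip_force: 30.0
at [ 604.6 -316.3   74.5] shift [ 0.06  0.81 -0.51] turn [-0.01 -0.01 -0.02]
6.3 [ 0.6046 -0.3163  0.0745] [[0.5448994836854525, 0.838501368011967, -9.231136652023451e-05], [0.8385013660461106, -0.5448994615305333, 0.00018963792399940175], [0.00010871124479042424, -0.00018073681380325482, -0.999999977758035]] [-0.357  -0.7098 -0.0801] 0.15956535513905204 29.99993443954736
```

```bash
python3 -m jog '[[[0,0,-5,0,0,0,8],[0,0,-20,0,0,0,8],[0,0,-40,0,0,0,8],[0,0,-65,0,0,0,8],[0,0,-85,0,0,0,8],[0,0,-100,0,0,0,8],[0,0,-110,0,0,0,8],[0,0,-110,0,0,0,8]]]'
python3 -c "
from h import *
d=load('top'); print(ray(d,386.5*.64,307*.64,.057))
go(520,-60,190,-33);st()"
```

```text
time: 7.1
position: [0.6053, -0.3169, 0.1864]
tool_rot: [2.759, 1.498, 0.003]
ft_force: [-0.2, 0.0, -0.6]
grip_width: 0.157
grip_force: 30.0
[ 0.55164528 -0.00124989  0.057     ]
at [ 605.3 -316.9  186.4] shift [ 168.96 -211.49   -4.06] turn [ 0.15 -0.03 -0.02]
7.1 [ 0.6053 -0.3169  0.1864] [[0.5449425304422739, 0.8384696257672072, 0.0025149912466482576], [0.8384731865456673, -0.544942070158748, -0.0009249946230530619], [0.0005949446409516524, 0.002612821635243658, -0.9999964095955427]] [-0.1759  0.0056 -0.5914] 0.1568129865417083 29.999968400225043
```

```bash
python3 -m jog '[[[8,-10,0,0,0,0,8],[28,-35,0,0,0,0,8],[55,-69,0,0,0,0,8],[82,-103,0,0,0,0,8],[109,-137,0,0,0,0,8],[134,-168,0,0,0,0,8],[154,-193,0,0,0,0,8],[166,-207,0,0,0,0,8],[169,-211,0,0,0,0,8],[169,-211,0,0,0,0,8]]]'
python3 - <<'E'
from h import *
st()
d=cam('wrist'); P=cloud(d)
im=d['image'][:,:,::-1].copy(); cv2.imwrite('pics/w3.png',cv2.resize(im,(800,600),interpolation=3))
m=(P[...,2]>.0545)&(P[...,2]<.061)&(np.hypot(P[...,0]-.5516,P[...,1]+.0012)<.022)&(d['depth']>0)
q=P[m][:,:2]*1000; print(m.sum(),cv2.minEnclosingCircle(q.astype(np.float32)),cv2.minAreaRect(q.astype(np.float32)),np.median(P[m][:,2]),np.argwhere(m).mean(0)/.64)
E
```

```text
time: 8.1
position: [0.5191, -0.0587, 0.1839]
tool_rot: [-2.759, -1.501, 0.001]
ft_force: [0.1, 0.2, -0.6]
grip_width: 0.158
grip_force: 30.0
8.1 [ 0.5191 -0.0587  0.1839] [[0.5430488625199912, 0.8397002910834781, -0.0011636451634338529], [0.8397010408212016, -0.543048813074438, 0.00038556741994027945], [-0.00030815505008640595, -0.0011864960037052997, -0.9999992486335669]] [ 0.0565  0.249  -0.6034] 0.15833246590504169 29.99999351100996
559 ((553.8375244140625, -0.5498183965682983), 12.663914680480957) ((553.8801879882812, -0.6907119750976562), (24.650606155395508, 24.31220817565918), 32.027000427246094) 0.05801630499526235 [161.9438 386.4937]
```

View pics/w3.png

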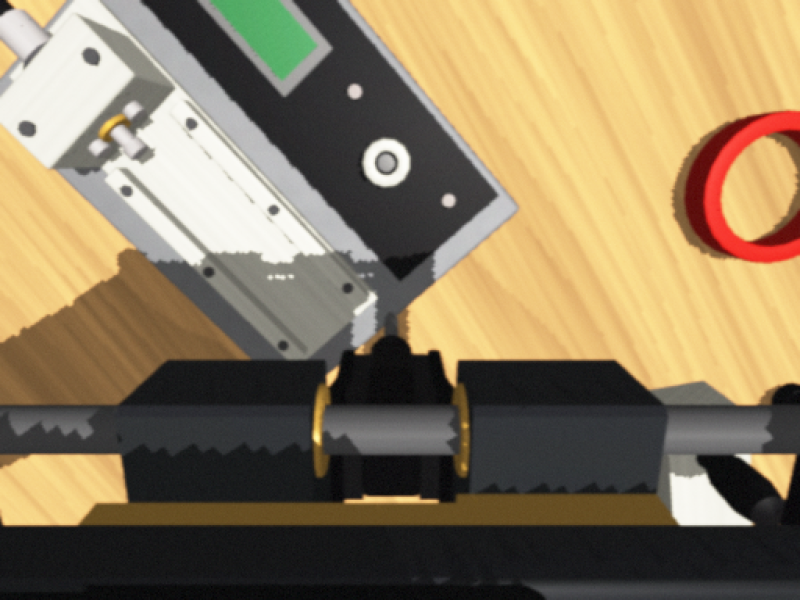

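The collar is at (386,162) with the button visible in it, and the held stylus tip shows at (391,315). I'll compare the tip's ray with the TCP to remove any camera bias.

```bash
python3 - <<'E'
from h import *
d=load('wrist')
P=cloud(d); s=.64
print('collar ray',ray(d,386.5*s,162*s,.057)*1e3)
for v in range(198,220,3):
    row=P[v,235:265,2]; k=[(235+i,round(float(x)*1e3)) for i,x in enumerate(row) if .1<x<.17]; print(v,k[:1],k[-1:],len(k))
print('tip', ray(d,391*s,314*s,.112)*1e3)
st()
go(553.5,-0.6,184,-33)
E
```

```text
collar ray [554.00402026  -0.62955298  57.        ]
198 [] [] 0
201 [(248, 119)] [(253, 118)] 6
204 [(247, 123)] [(254, 122)] 8
207 [(247, 130)] [(254, 129)] 8
210 [(246, 134)] [(254, 136)] 9
213 [(246, 140)] [(254, 142)] 9
216 [(244, 162)] [(257, 162)] 14
219 [(240, 168)] [(260, 167)] 21
tip [519.42819669 -58.50107029 112.        ]
8.15 [ 0.5194 -0.0601  0.1841] [[0.5447446795077358, 0.8386017400932414, -0.0005963728714230813], [0.8386017236290703, -0.5447449183178261, -0.00035084648710887974], [-0.0006190915657254414, -0.00030899756072447226, -0.9999997606230417]] [-0.5605 -0.4576  0.1387] 0.16083580782544168 29.999645613133907
at [519.4 -60.1 184.1] shift [68.44 -3.84  0.07] turn [-0.02  0.04 -0.01]
```

```bash
python3 -m jog '[[[8,0,2,0,0,0,8],[25,-1,8,0,0,0,8],[45,-2,16,0,0,0,8],[60,-3,24,0,0,0,8],[67,-3.5,32,0,0,0,8],[68.7,-3.5,36,0,0,0,8],[68.7,-3.5,38,0,0,0,8],[68.7,-3.5,38,0,0,0,8],[68.7,-3.5,38,0,0,0,8],[68.7,-3.5,38,0,0,0,8]]]'
python3 -c "
from h import *
go(553.9,-0.6,123,-33);st()"
```

```text
time: 9.15
position: [0.5545, -0.0008, 0.1471]
tool_rot: [2.762, 1.497, 0.002]
ft_force: [-0.7, 0.4, -1.4]
grip_width: 0.159
grip_force: 30.0
at [554.5  -0.8 147.1] shift [-0.21 -0.58 24.1 ] turn [ 0.03 -0.05 -0.07]
9.15 [ 0.5545 -0.0008  0.1471] [[0.5457264618953002, 0.8379628234382202, 0.0009671208213300585], [0.8379628371536174, -0.5457270594604806, 0.0005100216432964721], [0.0009551631781987705, 0.000532079000425862, -0.9999994022774412]] [-0.7411  0.3643 -1.3673] 0.15894781568737046 29.99998472398147
```

```bash
python3 -m jog '[[[0,-0.5,6,0,0,0,8],[0,-0.5,13,0,0,0,8],[0,-0.5,18,0,0,0,8],[0,-0.5,21,0,0,0,8],[0,-0.5,23,0,0,0,8],[0,-0.5,23,0,0,0,8],[0,-0.5,23,0,0,0,8]]]'
python3 -m jog '[[[0,0,1,0,0,0,8],[0,0,2,0,0,0,8],[0,0,2,0,0,0,8],[0,0,2,0,0,0,8]]]'
```

```text
time: 9.85
position: [0.5541, -0.0, 0.1237]
tool_rot: [2.761, 1.498, 0.001]
ft_force: [-0.2, -0.3, -0.4]
grip_width: 0.156
grip_force: 30.0
time: 10.25
position: [0.5543, 0.0001, 0.1219]
tool_rot: [2.761, 1.498, 0.001]
ft_force: [-0.8, 0.6, 2.0]
grip_width: 0.159
grip_force: 30.0
```

Contact at about 2 N, as expected. Pressing on to the bottom.

```bash
python3 -m jog '[[[0,0,0.7,0,0,0,8],[0,0,1.4,0,0,0,8],[0,0,2.2,0,0,0,8],[0,0,2.2,0,0,0,8],[0,0,2.2,0,0,0,8]]]'
python3 -m jog '[[[0,0,0.7,0,0,0,8],[0,0,1.4,0,0,0,8],[0,0,2,0,0,0,8],[0,0,2,0,0,0,8],[0,0,2,0,0,0,8]]]'
```

```text
time: 10.75
position: [0.5543, 0.0, 0.12]
tool_rot: [2.761, 1.498, 0.001]
ft_force: [-1.0, -0.0, 6.9]
grip_width: 0.158
grip_force: 30.0
time: 11.25
position: [0.5546, -0.0, 0.1195]
tool_rot: [-2.761, -1.498, -0.002]
ft_force: [-4.3, 0.1, 15.9]
grip_width: 0.16
grip_force: 30.0
```

The button bottomed out: force rose to 16 N with almost no further travel. Retracting and returning to the stand.

```bash
python3 -m jog '[[[0,0,-4,0,0,0,8],[0,0,-15,0,0,0,8],[0,0,-35,0,0,0,8],[0,0,-55,0,0,0,8],[0,0,-66,0,0,0,8],[0,0,-69,0,0,0,8],[0,0,-69,0,0,0,8]]]'
python3 -c "
from h import *
go(604.6,-316.3,186,-33);st()"
```

```text
time: 11.95
position: [0.5538, 0.0002, 0.1862]
tool_rot: [-2.761, -1.499, -0.0]
ft_force: [-0.2, 0.4, -0.9]
grip_width: 0.16
grip_force: 30.0
at [5.538e+02 2.000e-01 1.862e+02] shift [-2.3768e+02  2.1505e+02  1.3000e-01] turn [-0.01 -0.01 -0.01]
11.95 [0.5538 0.0002 0.1862] [[0.5448364450902303, 0.8385423331988228, -5.945515174431718e-05], [0.8385423138663527, -0.5448364137564567, 0.0002647653042194223], [0.00018962358429453077, -0.00019410944764909827, -0.9999999631822087]] [-0.1811  0.3836 -0.906 ] 0.1598818840653632 29.999872993212193
```

```bash
python3 -m jog '[[[-10,9,0,0,0,0,8],[-36,33,0,0,0,0,8],[-70,63,0,0,0,0,8],[-105,95,0,0,0,0,8],[-140,127,0,0,0,0,8],[-174,157,0,0,0,0,8],[-204,184,0,0,0,0,8],[-225,203,0,0,0,0,8],[-235,212,0,0,0,0,8],[-237.7,215,0,0,0,0,8]]]'
python3 -m jog '[[[0,0,10,0,0,0,8],[0,0,25,0,0,0,8],[0,0,38,0,0,0,8],[0,0,46,0,0,0,8],[0,0,50,0,0,0,8],[0,0,50,0,0,0,8],[0,0,50,0,0,0,8]]]'
python3 -c "
from h import *
go(604.6,-316.3,74.5,-33);st()"
```

```text
time: 12.95
position: [0.6032, -0.3189, 0.1853]
tool_rot: [-2.763, -1.494, 0.003]
ft_force: [-0.9, 0.5, -0.8]
grip_width: 0.16
grip_force: 30.0
time: 13.65
position: [0.6049, -0.3165, 0.1368]
tool_rot: [2.761, 1.498, 0.001]
ft_force: [-0.1, -0.2, 0.4]
grip_width: 0.158
grip_force: 30.0
at [ 604.9 -316.5  136.8] shift [ 1.000e-02 -3.700e-01  6.229e+01] turn [ 0.04 -0.01 -0.02]
13.65 [ 0.6049 -0.3165  0.1368] [[0.5448704523896608, 0.8385199526867837, 0.0006921407659592772], [0.8385202188527849, -0.5448704320794358, -0.00023413809210799948], [0.00018079757629144947, 0.0007079489547176452, -0.999999733060221]] [-0.1233 -0.1988  0.3851] 0.15828955937298925 29.99999970663339
```

```bash
python3 -m jog '[[[0,-0.3,5,0,0,0,8],[0,-0.3,13,0,0,0,8],[0,-0.3,21,0,0,0,8],[0,-0.3,28,0,0,0,8],[0,-0.3,32,0,0,0,8],[0,-0.3,32,0,0,0,8]]]'
python3 -m jog '[[[0,0,5,0,0,0,8],[0,0,13,0,0,0,8],[0,0,20,0,0,0,8],[0,0,26,0,0,0,8],[0,0,29,0,0,0,8],[0,0,30,0,0,0,8],[0,0,30,0,0,0,8]]]'
python3 -c "
from h import *
go(604.6,-316.3,74.5,-33);st()"
```

```text
time: 14.25
position: [0.6039, -0.316, 0.1033]
tool_rot: [-2.76, -1.498, 0.002]
ft_force: [-0.8, -0.1, -0.2]
grip_width: 0.158
grip_force: 30.0
time: 14.95
position: [0.6045, -0.3164, 0.0745]
tool_rot: [2.761, 1.498, 0.0]
ft_force: [-0.6, 0.3, 0.0]
grip_width: 0.157
grip_force: 30.0
at [ 604.5 -316.4   74.5] shift [0.14 0.06 0.01] turn [ 0.02 -0.01 -0.03]
14.95 [ 0.6045 -0.3164  0.0745] [[0.5450191486821762, 0.8384235064265508, 0.0003891544213804934], [0.8384235920510783, -0.5450191360123965, -0.0001472157194322769], [8.866748682868363e-05, 0.00040651163391400584, -0.9999999134431804]] [-0.5741  0.2612  0.0403] 0.15665811296542087 30.000010763760656
```

```bash
python3 -m jog '[[[0,0,0,0,0,0,16],[0,0,0,0,0,0,22],[0,0,0,0,0,0,40],[0,0,0,0,0,0,40],[0,0,-10,0,0,0,40],[0,0,-40,0,0,0,40],[0,0,-80,0,0,0,40],[0,0,-120,0,0,0,40],[0,0,-145,0,0,0,40],[0,0,-150,0,0,0,40]]]'
python3 - <<'E'
from h import *
go(470,300,230,18.4)
d=cam('wrist'); P=cloud(d)
d=cam('top'); P=cloud(d); m=(P[...,2]>.12)&(P[...,2]<.135)&(np.hypot(P[...,0]-.605,P[...,1]+.315)<.03); print(m.sum(),P[m].mean(0) if m.any() else 0)
d=cam('side'); cv2.imwrite('pics/s2.png',cv2.resize(d['image'][230:330,260:360,::-1],(600,600),interpolation=3))
E
```

```text
time: 15.95
position: [0.6057, -0.3178, 0.2294]
tool_rot: [2.756, 1.495, 0.007]
ft_force: [-0.0, -0.4, -0.6]
grip_width: 0.463
grip_force: 0.0
at [ 605.7 -317.8  229.4] shift [ 443.94 -450.62   -3.35] turn [  0.41   0.13 -51.44]
0 0
```

View pics/s2.png

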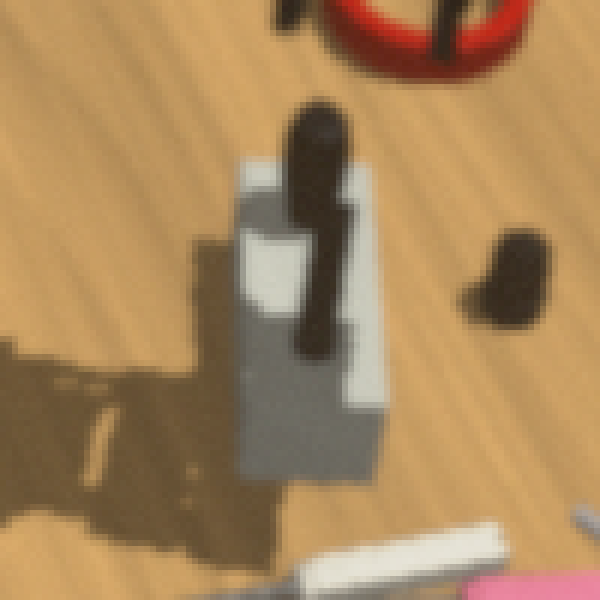

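The stylus is back upright in its hole. The white and pink decoys near the bottom, around crop (400,550), look different from before, so I'll check the full view.

```bash
python3 - <<'E'
from h import *
d=load('side'); cv2.imwrite('pics/s3.png',cv2.resize(d['image'][190:384,200:458,::-1],(798,600),interpolation=3))
d=load('wrist');P=cloud(d)
for n,(x,y) in dict(white=(.522,-.351),pink=(.565,-.395)).items():
    m=(np.hypot(P[...,0]-x,P[...,1]-y)<.04)&(P[...,2]>.006)&(d['depth']>0); print(n,m.sum(),P[m].min(0) if m.any() else '',P[m].max(0) if m.any() else '')
E
```

```text
white 95 [ 0.52524613 -0.38208718  0.00889345] [ 0.55163076 -0.37508243  0.01400496]
pink 630 [ 0.5289355  -0.40405334  0.00609107] [ 0.60470475 -0.37492582  0.0181618 ]
```

View pics/s3.png

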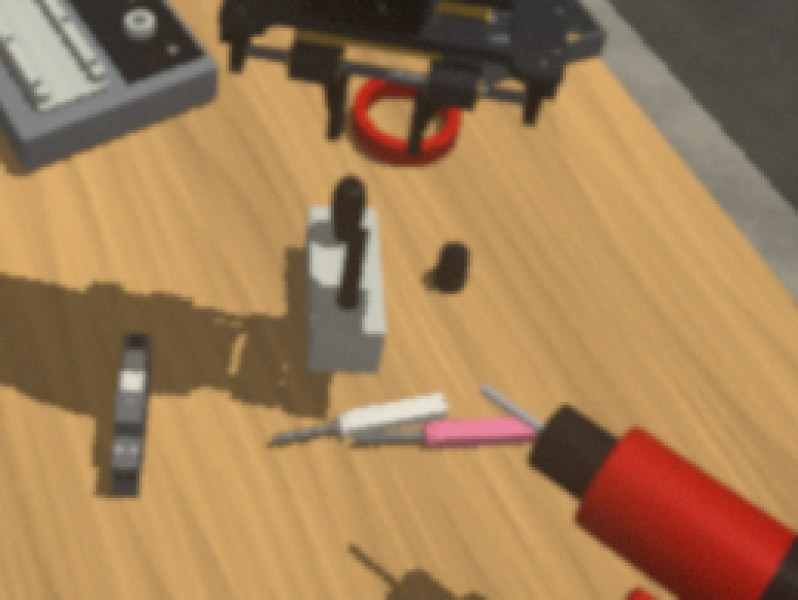

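The two decoys standing free outside the stand now lie on their sides. They pivoted about their tips, and neither the fingers nor the gripper body should have reached them. They aren't part of the job and can't be stably re-stood on 4.4 mm tips, so I'll leave them and keep clear. On to the module.

```bash
python3 -m jog '[[[10,-11,-2,0,0,-2,60],[35,-39,-4,0,0,-6,60],[68,-76,-5,0,0,-12,60],[101,-113,-5,0,0,-18,60],[134,-150,-5,0,0,-24,60],[167,-187,-5,0,0,-30,60],[200,-224,-5,0,0,-36,60],[233,-261,-5,0,0,-42,60],[266,-298,-5,0,0,-48,60],[299,-335,-5,0,0,-51.4,60]]]'
python3 -c "
from h import *
go(445,275,230,18.4)"
```

```text
time: 17.1
position: [0.484, 0.1196, 0.2283]
tool_rot: [-1.829, -2.553, 0.001]
ft_force: [0.7, -0.5, -0.3]
grip_width: 0.694
grip_force: 0.0
at [484.  119.6 228.3] shift [159.74  13.03  -1.61] turn [-0.08 -0.02  0.35]
```

```bash
python3 -m jog '[[[45,4,0,0,0,0,60],[90,8,0,0,0,0,60],[130,11,0,0,0,0,60],[150,12,0,0,0,0,60],[150,12,0,0,0,0,60],[150,12,0,0,0,0,60]]]'
python3 - <<'E'
from h import *
d=cam('wrist'); P=cloud(d)
for zz in((.05,.066),(.03,.066)):
    m=(P[...,2]>zz[0])&(P[...,2]<zz[1])&(np.hypot(P[...,0]-.4235,P[...,1]-.3414)<.06)&(d['depth']>0)
    print(m.sum(),cv2.minAreaRect((P[m][:,:2]*1000).astype(np.float32)),np.median(P[m][:,2]))
go(420,352,150,18.4)
E
```

```text
time: 17.7
position: [0.4496, 0.2626, 0.2283]
tool_rot: [1.836, 2.549, -0.004]
ft_force: [0.1, -0.7, -0.2]
grip_width: 0.689
grip_force: 0.0
2985 ((420.7060546875, 351.90203857421875), (36.06296920776367, 67.80149841308594), 18.264720916748047) 0.059519931954597614
3741 ((424.2287292480469, 341.6316223144531), (36.0423698425293, 89.45740509033203), 18.609254837036133) 0.059241726858284334
at [450.3 261.7 228.6] shift [95.37 -0.19 78.51] turn [-0.07  0.08 -0.04]
```

```bash
python3 -m jog '[[[15,0,5,0,0,0,60],[45,0,25,0,0,0,60],[75,0,60,0,0,0,60],[90,0,95,0,0,0,60],[95.5,0,120,0,0,0,60],[96,0,134,0,0,0,60],[96,0,138,0,0,0,60],[96,0,138,0,0,0,60],[96,0,138,0,0,0,60]]]'
python3 -c "
from h import *
go(420.6,352,20,18.4)"
```

```text
time: 18.65
position: [0.4216, 0.3543, 0.0929]
tool_rot: [1.84, 2.546, 0.004]
ft_force: [0.2, 0.5, 0.1]
grip_width: 0.687
grip_force: 0.0
at [421.6 354.3  92.9] shift [-1.97 -1.79 72.86] turn [ 0.13 -0.07 -0.11]
```

```bash
python3 -m jog '[[[0,-1,10,0,0,0,60],[-1,-1.5,28,0,0,0,60],[-1.5,-1.5,48,0,0,0,60],[-1.5,-1.5,63,0,0,0,60],[-1.5,-1.5,70.5,0,0,0,60],[-1.5,-1.5,70.5,0,0,0,60],[-1.5,-1.5,70.5,0,0,0,60]]]'
python3 -c "
from h import *
go(420.6,352,20,18.4)"
```

```text
time: 19.35
position: [0.4198, 0.3527, 0.0214]
tool_rot: [1.838, 2.547, 0.002]
ft_force: [1.1, 0.7, 0.2]
grip_width: 0.689
grip_force: 0.0
at [419.8 352.7  21.4] shift [-0.93  0.58  1.39] turn [ 0.05 -0.02 -0.03]
```

```bash
python3 -m jog '[[[0,0.5,1,0,0,0,44],[0,0.5,1,0,0,0,38],[0,0.5,1,0,0,0,30],[0,0.5,1,0,0,0,30],[0,0.5,1,0,0,0,30],[0,0.5,1,0,0,0,30]]]' 45
python3 -c "
from h import *
st()
t=np.radians(9.33);u=np.array([-np.sin(t),np.cos(t)])
c=np.array([450.96,104.84])+0*u  # head top centre
f=np.array([458.,60.]); s=np.dot(c-f,u); print(s)
for k in(-60,-90,-110): p=f+k*u; print(k,p)
go(*(f-90*u),200,9.33)"
```

```text
time: 19.95
position: [0.42, 0.3527, 0.0202]
tool_rot: [1.838, 2.548, 0.001]
ft_force: [-0.1, -0.5, 1.4]
grip_width: 0.411
grip_force: 45.0
19.95 [0.42   0.3527 0.0202] [[-0.31526280611177165, 0.9490043021357552, 0.0004445338685367283], [0.9490043290557876, 0.3152625569459227, 0.0005510184149861381], [0.00038277396233391827, 0.0005955801773810621, -0.9999997493841417]] [-0.1428 -0.5295  1.4282] 0.4110685638494924 44.99781106598675
45.38813852445865
-60 [467.7272   0.7937]
-90 [472.5908 -28.8094]
-110 [475.8333 -48.5448]
at [420.  352.7  20.2] shift [-378.61  -70.28 -179.99] turn [ 0.03 -0.02  9.05]
```

```bash
python3 -m jog '[[[0,0,-6,0,0,0,30],[0,0,-22,0,0,0,30],[0,0,-48,0,0,0,30],[0,0,-80,0,0,0,30],[0,0,-108,0,0,0,30],[0,0,-126,0,0,0,30],[0,0,-132,0,0,0,30],[-6,0,-132,0,0,0,30],[-25,-4,-132,0,0,1,30],[-55,-9,-132,0,0,3,30]]]'
python3 -c "
from h import *
st();go(467.7,0.8,152,9.33)"
```

```text
time: 20.95
position: [0.4274, 0.2963, 0.1501]
tool_rot: [-1.903, -2.499, 0.005]
ft_force: [0.2, -0.4, -1.6]
grip_width: 0.41
grip_force: 45.0
20.95 [0.4274 0.2963 0.1501] [[-0.26596499455329964, 0.9639803347316726, -0.0021297706156677178], [0.9639812456073883, 0.26596012643043426, -0.002317167739934454], [-0.0016672700713606383, -0.0026693444362801307, -0.9999950473931304]] [ 0.1738 -0.4013 -1.5601] 0.40950558608101423 44.997347854077816
at [427.4 296.3 150.1] shift [-295.6   -39.71   -1.33] turn [-0.15  0.1   6.09]
```

```bash
python3 -m jog '[[[-33,-4,0,0,0,1,30],[-68,-9,0,0,0,2,30],[-103,-14,0,0,0,3,30],[-138,-19,0,0,0,4,30],[-173,-24,0,0,0,5,30],[-208,-28,0,0,0,6.1,30],[-240,-33,0,0,0,6.1,30],[-268,-36,0,0,0,6.1,30],[-285,-38,0,0,0,6.1,30],[-294,-39.5,0,0,0,6.1,30]]]'
python3 -m jog '[[[-1,0,0,0,0,0,30],[-1,0,0,0,0,0,30],[-1,0,0,0,0,0,30]]]'
python3 -c "
from h import *
st();go(467.7,0.8,90,9.33)"
```

```text
time: 21.95
position: [0.4669, 0.0001, 0.1505]
tool_rot: [-2.039, -2.388, 0.004]
ft_force: [0.4, -0.7, -2.1]
grip_width: 0.411
grip_force: 45.0
time: 22.25
position: [0.4682, 0.0036, 0.1515]
tool_rot: [-2.032, -2.395, 0.0]
ft_force: [0.2, 0.5, -0.6]
grip_width: 0.407
grip_force: 45.0
22.25 [0.4682 0.0036 0.1515] [[-0.16278898920203813, 0.9866606635671008, -0.0006927942753698666], [0.9866608651709702, 0.16278914615860293, 0.00017616193229572422], [0.00028659143756519046, -0.0006548757762276289, -0.9999997445015006]] [ 0.2233  0.4802 -0.5802] 0.40661574570839515 44.99781757593155
at [468.2   3.6 151.5] shift [-2.69 -0.93 61.51] turn [-0.04 -0.02  0.04]
```

```bash
python3 -m jog '[[[-1,-0.5,8,0,0,0,30],[-2,-0.9,25,0,0,0,30],[-2,-0.9,42,0,0,0,30],[-2,-0.9,54,0,0,0,30],[-2,-0.9,58,0,0,0,30],[-2,-0.9,58,0,0,0,30],[-2,-0.9,58,0,0,0,30],[-2,-0.9,58,0,0,0,30]]]'
python3 - <<'E'
from h import *
st();go(467.7,0.8,72.5,9.33)
d=cam('wrist'); P=cloud(d); s=.64
cv2.imwrite('pics/w4.png',cv2.resize(d['image'][:,:,::-1],(800,600),interpolation=3))
E
```

```text
time: 23.05
position: [0.4687, 0.0005, 0.0946]
tool_rot: [2.034, 2.393, 0.002]
ft_force: [0.2, -0.2, -1.2]
grip_width: 0.413
grip_force: 45.0
23.05 [0.4687 0.0005 0.0946] [[-0.16127320131451844, 0.9869086989320777, 0.0014746219721110945], [0.9869097744854176, 0.1612726732271183, 0.0004710576625233874], [0.00022707467740114046, 0.0015312878151862827, -0.9999988017966412]] [ 0.2019 -0.2044 -1.2451] 0.4126780471146169 44.99782506376505
at [468.7   0.5  94.6] shift [ 0.42 -1.02 22.07] turn [ 0.09 -0.01 -0.05]
```

View pics/w4.png

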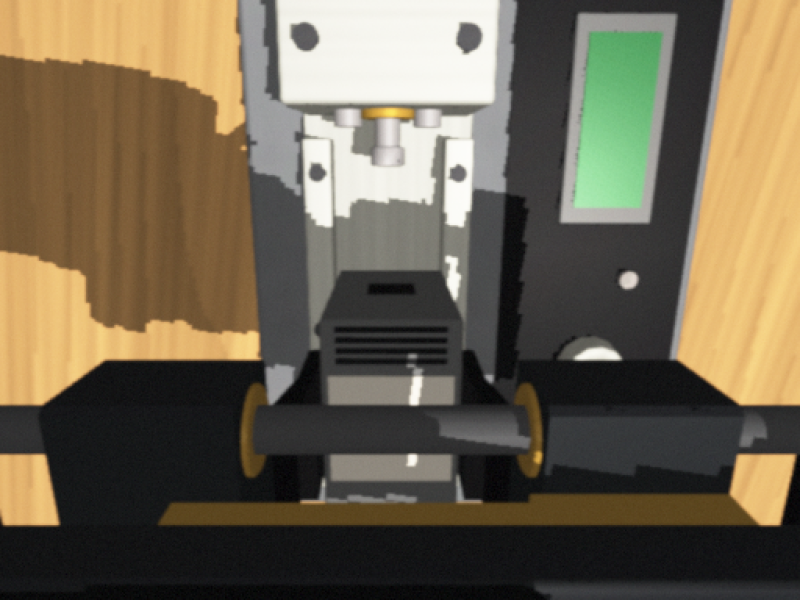

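The view shows the port at (391,289), the plunger at (388,155), and the rails either side at (318,…) and (458,…). The module is roughly aligned. Checking the lateral offset numerically.

```bash
python3 - <<'E'
from h import *
d=load('wrist');P=cloud(d);s=.64
t=np.radians(9.33);u=np.array([-np.sin(t),np.cos(t)]);n=np.array([np.cos(t),np.sin(t)]);f=np.array([458.,60.])
def L(p): q=np.array(p[:2])*1e3-f; return round(float(q@n),2),round(float(q@u),2)
print('port',L(ray(d,391*s,289*s,.102)),'plunger tip',L(ray(d,388*s,162*s,.080)),'pads mid/front',L(ray(d,388*s,124*s,.080)))
for v in (150,165,180,200): # rails
    q=P[int(v*s),int(290*s):int(500*s)]; q=q[(q[:,2]>.06)&(q[:,2]<.07)][:,:2]; l=[L(x)[0] for x in q]; print(v,min(l),max(l),max([x for x in l if x<0]),min([x for x in l if x>0]))
q=P[int(290*s):int(400*s):4,int(315*s):int(470*s)].reshape(-1,3); q=q[(q[:,2]>.12)&(q[:,2]<.145)]; l=[L(x)[0] for x in q]; print('mod',np.percentile(l,[1,99]),np.median(q[:,2]))
st()
E
```

```text
port (0.9, -27.79) plunger tip (0.01, 9.19) pads mid/front (0.03, 20.93)
150 -29.78 29.34 -19.91 19.84
165 -29.42 29.59 -20.18 20.04
180 -29.73 29.91 -20.05 19.88
200 -30.01 29.47 -20.15 19.82
mod [-16.8888  18.6352] 0.1337442388682545
23.1 [0.4687 0.0005 0.0945] [[-0.16128636820211806, 0.9869066992086793, 0.0013691198632598913], [0.9869076109031499, 0.16128582189703033, 0.0005011950080667964], [0.0002738130886496482, 0.0014320307359019916, -0.999998937156617]] [ 0.1538  0.0433 -1.2444] 0.4111642080007558 44.99768058769405
```

```bash
python3 -m jog '[[[0,-0.5,2,0,0,0,30],[0,-1,6,0,0,0,30],[0,-1,12,0,0,0,30],[0,-1,17,0,0,0,30],[0,-1,20,0,0,0,30],[0,-1,20,0,0,0,30],[0,-1,20,0,0,0,30]]]'
python3 -c "
from h import *
st();go(467.7,0.8,72.2,9.33)"
```

```text
time: 23.8
position: [0.4671, 0.0002, 0.0738]
tool_rot: [-2.035, -2.394, 0.0]
ft_force: [-0.1, 0.1, -1.4]
grip_width: 0.414
grip_force: 45.0
23.8 [0.4671 0.0002 0.0738] [[-0.16112404026936283, 0.986934154310343, -0.00013675892922431954], [0.9869341558182897, 0.16112401981430874, -0.00014939249743303162], [-0.00012540540969225626, -0.00015904278113695753, -0.9999999794894383]] [-0.0772  0.117  -1.4092] 0.41394010776783935 44.997783629223704
at [467.1   0.2  73.8] shift [0.49 0.71 1.57] turn [-0.01  0.01 -0.06]
```

```bash
python3 -m jog '[[[0,0.5,0.6,0,0,0,30],[0,0.5,1.2,0,0,0,30],[0,0.5,1.8,0,0,0,30],[0,0.5,1.8,0,0,0,30],[0,0.5,1.8,0,0,0,30]]]'
python3 -c "
from h import *
st()"
```

```text
time: 24.3
position: [0.4677, 0.0004, 0.0722]
tool_rot: [2.034, 2.394, 0.0]
ft_force: [0.2, 0.8, -1.1]
grip_width: 0.409
grip_force: 45.0
24.3 [0.4677 0.0004 0.0722] [[-0.16126747197921742, 0.9869106869881271, 0.0003136718917130764], [0.9869107336280601, 0.16126743768483132, 0.00013187984428887672], [7.956856547670082e-05, 0.0003308340858625336, -0.9999999421088239]] [ 0.176   0.7697 -1.1028] 0.40921745150949007 44.997616577893496
```

Not yet touching. Lowering in small steps until the force appears.

```bash
python3 -m jog '[[[0,0,0.5,0,0,0,30],[0,0,1,0,0,0,30],[0,0,1,0,0,0,30],[0,0,1,0,0,0,30]]]'
python3 -m jog '[[[0,0,0.5,0,0,0,30],[0,0,1,0,0,0,30],[0,0,1,0,0,0,30]]]'
```

```text
time: 24.7
position: [0.4677, 0.0004, 0.0721]
tool_rot: [-2.034, -2.393, -0.001]
ft_force: [-3.9, 0.5, 9.1]
grip_width: 0.408
grip_force: 45.0
time: 25.0
position: [0.4677, 0.0004, 0.0721]
tool_rot: [-2.034, -2.393, -0.001]
ft_force: [-7.6, -1.3, 18.6]
grip_width: 0.411
grip_force: 45.0
```

```bash
python3 -m jog '[[[0,0,-1.6,0,0,0,30],[0,0,-1.7,0,0,0,30],[3,0,-1.7,0,0,0,30],[7,0,-1.7,0,0,0,30],[12,0,-1.7,0,0,0,30],[17,0,-1.7,0,0,0,30],[22,0,-1.7,0,0,0,30],[26,0,-1.7,0,0,0,30],[28,0,-1.7,0,0,0,30],[28,0,-1.7,0,0,0,30]]]'
python3 -c "
from h import *
st();go(458+.1643*30,30,72,9.33)"
```

```text
time: 26.0
position: [0.4636, 0.0283, 0.0721]
tool_rot: [2.033, 2.394, 0.001]
ft_force: [1.0, -3.4, 5.3]
grip_width: 0.41
grip_force: 45.0
26.0 [0.4636 0.0283 0.0721] [[-0.16185997765103677, 0.986813134934619, 0.0010882808987892603], [0.9868136796082672, 0.16186023972710384, -0.00015663165736943613], [-0.00033071558400719626, 0.0010485780816203605, -0.9999993955554216]] [ 1.0304 -3.4325  5.2516] 0.4096224784696248 44.99756474979222
at [463.6  28.3  72.1] shift [ 1.74 -0.35  0.14] turn [ 0.06  0.02 -0.02]
```

```bash
python3 -m jog '[[[2,0,-0.2,0,0,0,30],[4,0,-0.2,0,0,0,30],[6,0,-0.2,0,0,0,30],[7.5,0,-0.2,0,0,0,30],[9,0,-0.2,0,0,0,30],[10.5,0,-0.2,0,0,0,30],[12,0,-0.2,0,0,0,30],[13,0,-0.2,0,0,0,30],[14,0,-0.2,0,0,0,30],[14,0,-0.2,0,0,0,30]]]'
python3 -c "
from h import *
st()"
```

```text
time: 27.0
position: [0.4615, 0.0389, 0.0722]
tool_rot: [2.034, 2.39, -0.003]
ft_force: [1.1, -10.3, 5.9]
grip_width: 0.41
grip_force: 45.0
27.0 [0.4615 0.0389 0.0722] [[-0.1599221316190288, 0.9871290356043186, 0.0010857648520757933], [0.9871218213408121, 0.15992514513225842, -0.0038023397039268995], [-0.003927041026525097, 0.0004637039077372378, -0.9999921816331675]] [  1.1059 -10.3416   5.9255] 0.410135094144277 44.99768575653434
```

```bash
python3 -m jog '[[[1,0,0,0,0,0,30],[2,0,0,0,0,0,30],[3,0,0,0,0,0,30],[4,0,0,0,0,0,30],[5,0,0,0,0,0,30],[6,0,0,0,0,0,30],[7,0,0,0,0,0,30],[8,0,0,0,0,0,30],[8,0,0,0,0,0,30]]]'
python3 -c "
from h import *
st();s=ctrl.get_state();p=np.array(s['position'])[:2]*1e3;t=np.radians(9.33);print((p-[458,60])@[-np.sin(t),np.cos(t)],(p-[458,60])@[np.cos(t),np.sin(t)])"
```

```text
time: 27.9
position: [0.4604, 0.0453, 0.0723]
tool_rot: [2.034, 2.388, -0.005]
ft_force: [2.0, -14.4, 7.1]
grip_width: 0.41
grip_force: 45.0
27.9 [0.4604 0.0453 0.0723] [[-0.15914886519678828, 0.9872536799118996, 0.001345439328688984], [0.9872379893876373, 0.15915394491391155, -0.0055833796391644794], [-0.005726344071913483, 0.0004396802841620845, -0.9999835076964109]] [  1.967  -14.379    7.0919] 0.41048320616450645 44.99751940369606
-14.878188523817348 0.005706269870561442
```

```bash
python3 -m jog '[[[0.7,0,0,0,0,0,30],[1.4,0,0,0,0,0,30],[2.1,0,0,0,0,0,30],[2.8,0,0,0,0,0,30],[3.4,0,0,0,0,0,30],[4,0,0,0,0,0,30],[4,0,0,0,0,0,30]]]'
python3 -m jog '[[[0.5,0,0,0,0,0,30],[1,0,0,0,0,0,30],[1.5,0,0,0,0,0,30],[2,0,0,0,0,0,30],[2,0,0,0,0,0,30]]]'
```

```text
time: 28.6
position: [0.4601, 0.0473, 0.0723]
tool_rot: [2.034, 2.386, -0.008]
ft_force: [2.2, -18.4, 7.1]
grip_width: 0.41
grip_force: 45.0
time: 29.1
position: [0.4601, 0.0473, 0.0724]
tool_rot: [2.034, 2.384, -0.01]
ft_force: [2.9, -22.9, 8.3]
grip_width: 0.411
grip_force: 45.0
```

```bash
python3 -m jog '[[[0.5,0,0,0,0,0,30],[1,0,0,0,0,0,30],[1.5,0,0,0,0,0,30],[2,0,0,0,0,0,30],[2,0,0,0,0,0,30],[2,0,0,0,0,0,30]]]'
python3 - <<'E'
from h import *
st();go(460.1,47.3,72.4,9.33)
d=cam('wrist');P=cloud(d)
im=d['image'][40:300,130:390,::-1]; cv2.imwrite('pics/w5.png',cv2.resize(im,(600,600),interpolation=3))
E
```

```text
time: 29.7
position: [0.46, 0.0474, 0.0724]
tool_rot: [2.034, 2.381, -0.013]
ft_force: [2.9, -26.0, 9.4]
grip_width: 0.407
grip_force: 45.0
29.7 [0.46   0.0474 0.0724] [[-0.1565533437732577, 0.9876669307444351, 0.002254876333392407], [0.9875866676994697, 0.15656937359430734, -0.012593849075752575], [-0.012791572837959068, 0.00025527662038458965, -0.9999181518995331]] [  2.8848 -25.9722   9.3946] 0.40715111198905896 44.99809216707945
at [460.   47.4  72.4] shift [-0.15  0.07  0.02] turn [ 0.01  0.73 -0.32]
```

View pics/w5.png

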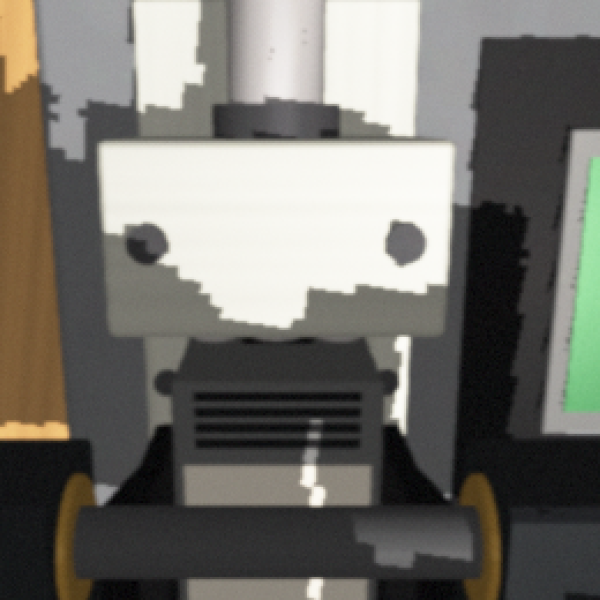

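Both pads are covered by the module's face and it sits square. Position holds while the force rises, so it is seated hard. I'll trim out the small tool pitch and then hand in.

```bash
python3 -m jog '[[[0,0,0,0,0.3,0,30],[0,0,0,0,0.7,0,30],[0,0,0,0,0.7,0,30],[0,0,0,0,0.7,0,30],[0,0,0,0,0.7,0,30]]]'
python3 -c "
from h import *
st()"
```

```text
time: 30.25
position: [0.46, 0.0475, 0.0722]
tool_rot: [2.039, 2.389, -0.0]
ft_force: [3.4, -26.8, 7.1]
grip_width: 0.413
grip_force: 45.0
30.25 [0.46   0.0475 0.0722] [[-0.15668816056372994, 0.9876479935773289, 0.0005110008136268713], [0.9876478319245557, 0.15668849208419797, -0.0006903210157994941], [-0.0007618621131196266, 0.0003965237155261552, -0.9999996311674639]] [  3.3879 -26.7694   7.069 ] 0.41258859552744226 44.997284319251776
```

```bash
python3 -c "
from h import *
print(ctrl.close_job())"
```

```text
the job is handed in; nothing more can be done
None
```

The job is handed in, at 30 s: the reset button was pressed fully down, the stylus is back in its own hole, and the 36 mm module is still gripped and held hard on both stop pads with about 27 N. One thing did not stay where it was: the pink and white lookalike styli standing beside the stand were lying on the bench after I returned the stylus. I don't know why they fell and left them there.

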